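# Set the cooled flasks on their cork rings

### The arm

A 7-joint arm with a two-finger parallel gripper is mounted at the origin on the work surface. World frame = base frame: x ahead of the robot, y to its left, z up, the work surface at z = 0. Lengths are in m, angles in rad, forces in N, time in s.
With the tool pointing down it reaches from about 0.4 to 0.85 m from the base axis. Payload 10.4 kg.
Tool frame: the origin (TCP) lies at the very end of the fingers, on their centre line; the grasp point (between the pads) lies r.grip_depth behind it (r.grip_depth is the distance from the TCP to the grasp point, in m); y points along the fingers, z is the direction in which the jaws open and shut, and the axes are right-handed (so a half turn about y gives the same grasp; the last joint's range is limited). The gripper opens to 87 mm and grips with 3 to 60 N. Pads are 19 mm wide; open, the fingers measure 117 mm over their backs; the gripper's body (75 mm by 190 mm) begins 51 mm behind the grasp point.
Start: joints at [-1.346, 0.332, -0.065, 1.46, 0.022, 1.35, -0.088], TCP at [0.153, 0.606, 0.223] pointing down, gripper open.
Joint ranges: [-2.6, 2.6], [-0.5, 2.12], [-1.47, 1.34], [0.16, 2.42], [-1.27, 4.41], [0.06, 2.06], [-2.6, 2.6]. Speed limits (rad/s): [2.22, 2.22, 2.79, 2.79, 3.14, 3.14, 3.14].

### API

Orientations are given as a unit quaternion [x, y, z, w].
In Python, from bench import r gives the robot as it stands.
- The arm moves only by the shell command python3 -m jog 'ROWS' [OPENING] [FORCE]. ROWS is JSON, a list of rows, each a list of 6 numbers: the shift along the tool's x, y, z in m, then the turn, a rotation vector about the tool's x, y, z in degrees. A call has 1 to 12 rows; each row shifts and turns the pose as measured when the row begins, along the tool's axes as they then stand; what a row does not reach is not made up. A row lasts 1/12 s, in which the tool goes at most 41.7 mm and 7.16 degrees, less where a joint would pass 70% of its speed; a pose out of reach is approached as far as the arm can. A call with a gripper value outside its range is refused whole. OPENING is the opening, from -1 (shut) to 1 (fully open), so that 0 is half open, set as the call begins (- or left out, the last holds). The fingers move at their own pace and stop on an object; FORCE is the grip in N (left out, the last holds). Time passes only in rows, so rows that do not move let the fingers close. It gives the time, the measured TCP pose, the force and the opening at its end, in the units of the state.
- r.read_state(): the state, without advancing time (a new reading comes with each control period).
- r.camera(name): name is "scene" or "top" or "wrist"; returns a dict with "image" (400x640x3 uint8, red, green, blue), "range_z" (400x640 float32, m along the optical axis (not along the pixel's ray), 0 where there is no reading), "K" (3x3 intrinsics, pixels), "R" (3x3) and "t" (3): a world point X has camera coordinates R X + t. Camera axes: x right, y down, z forward; pixel columns grow to the right and rows downward; lengths in m; the calibration is good to about 2 mm. A picture is of the moment at which its call begins.
- r.close_job(): hands the job in, once; it reports no verdict.
The state is a dict: "time": time; "joint_positions": joint angles; "joint_vel": joint speeds; "joint_torque": joint torques, N m; "ee_pos": TCP position; "eef_rot": TCP orientation; "ft_force": force on the tool from outside, world axes, zero at the start; "torque": the same for the moment, N m; "width": finger opening in m.
Only numpy, scipy, OpenCV 4.12 (cv2) and the standard library are available. Lean on these libraries where they do the work, as an engineer would, in place of code of your own. Each camera call takes 0.05 s, during which the arm holds its last target. There are 200 camera calls.

### The job

The four amber round-bottom flasks on the cooling board have come out of annealing: set each one upright on the cork ring of its own size, the smallest flask on the smallest ring and so on up to the largest on the largest, the bulb resting down in the bore of the ring and the ring lying flat on the bench. Set them down gently, never dropping, knocking or laying a flask over, and leave the stemmed goblet standing where it is.

Things in the scene. Friction and masses are not known exactly. Their poses are not given: they have to be found in the camera images.
- flask_25: The smallest of 4 upright amber round-bottom glass flasks (25 ml): ball bulb 42 mm wide, straight neck 18 mm wide with a pale band, to be held about 14 mm under the rim. Origin: bulb centre; z along the neck; rim 61 mm above, underside 21 mm below. Origin 12 mm above the board's top at the start, 45 mm above the underside of its own ring when seated.
- flask_50: The second smallest of 4 upright amber round-bottom glass flasks (50 ml): ball bulb 51 mm wide, straight neck 23 mm wide with a pale band, to be held about 14 mm under the rim. Origin: bulb centre; z along the neck; rim 69.5 mm above, underside 25.5 mm below. Origin 19 mm above the board's top at the start, 47 mm above the underside of its own ring when seated.
- flask_100: The second largest of 4 upright amber round-bottom glass flasks (100 ml): ball bulb 64 mm wide, straight neck 29 mm wide with a pale band, to be held about 14 mm under the rim. Origin: bulb centre; z along the neck; rim 82 mm above, underside 32 mm below. Origin 27 mm above the board's top at the start, 51 mm above the underside of its own ring when seated.
- flask_250: The largest of 4 upright amber round-bottom glass flasks (250 ml): ball bulb 85 mm wide, straight neck 34 mm wide with a pale band, to be held about 14 mm under the rim. Origin: bulb centre; z along the neck; rim 100.5 mm above, underside 42.5 mm below. Origin 39 mm above the board's top at the start, 58 mm above the underside of its own ring when seated.
- ring_25: The smallest of four loose cork flask rings, the one for the smallest flask (25 ml): a plain ring lying flat, 64 mm outside, 30 mm bore, 30 mm high. Origin: centre of its underside on the table; z up.
- ring_50: The second smallest of four loose cork flask rings, the one for the second smallest flask (50 ml): a plain ring lying flat, 80 mm outside, 38 mm bore, 30 mm high. Origin: centre of its underside on the table; z up.
- ring_100: The second largest of four loose cork flask rings, the one for the second largest flask (100 ml): a plain ring lying flat, 100 mm outside, 48 mm bore, 30 mm high. Origin: centre of its underside on the table; z up.
- ring_250: The largest of four loose cork flask rings, the one for the largest flask (250 ml): a plain ring lying flat, 120 mm outside, 64 mm bore, 30 mm high. Origin: centre of its underside on the table; z up.
- cooling_board: Fixed cream fibre cooling board on which the flasks stand at the start, 240 x 240 mm, 40 mm thick, with four round 34 mm holes, one under each flask, 57.5 mm either side of its centre along x and y (115 mm apart). Origin: centre of its underside on the table; x and y along its edges.
- goblet: A small clear stemmed glass with a blue rim, standing among the cork rings: foot 62 mm across, bowl at most 56 mm across, 138 mm tall. Origin: centre of the underside of its foot; z up. To be left standing where it is.
Not all that is in view belongs to the job. Leave any green, pink or yellow look-alike of the flask_100 alone.

How it is judged:
At the end, for the whole second after the job is handed in: Each of the four flasks rests on the ring of its size: bulb centre within 8 mm of the ring's axis, at its seated height within 5 mm, neck within 34 degrees of upright, at rest; every ring lies flat on the bench (horizontal distance between flask_25 and ring_25 below 0.008 m and z of flask_25 in the frame of ring_25 between 0.0397 and 0.0497 m and angle between each of flask_25, flask_50, flask_100, flask_250's own z axis and vertical below 0.6 rad and angle between each of ring_25, ring_50, ring_100, ring_250's own z axis and vertical below 0.1 rad and height (world z) of each of ring_25, ring_50, ring_100, ring_250 below 0.006 m and linear speed of each of flask_25, flask_50, flask_100, flask_250 below 0.03 m/s and angular speed of each of flask_25, flask_50, flask_100, flask_250 below 0.3 rad/s and horizontal distance between flask_50 and ring_50 below 0.008 m and z of flask_50 in the frame of ring_50 between 0.042 and 0.052 m and horizontal distance between flask_100 and ring_100 below 0.008 m and z of flask_100 in the frame of ring_100 between 0.0462 and 0.0562 m and horizontal distance between flask_250 and ring_250 below 0.008 m and z of flask_250 in the frame of ring_250 between 0.053 and 0.063 m); the robot touches nothing.
It fails at once if a flask is dropped or knocked away (faster than 0.6 m/s with no finger on it, as after a fall of 18 mm) ((linear speed of flask_25 above 0.6 m/s and contact force between the fingers and flask_25 below 0.01 N) or (linear speed of flask_50 above 0.6 m/s and contact force between the fingers and flask_50 below 0.01 N) or (linear speed of flask_100 above 0.6 m/s and contact force between the fingers and flask_100 below 0.01 N) or (linear speed of flask_250 above 0.6 m/s and contact force between the fingers and flask_250 below 0.01 N)).
It fails at once if a flask is laid over (tilted more than 60 degrees) (angle between any of flask_25, flask_50, flask_100, flask_250's own z axis and vertical above 1.05 rad).
It fails at once if the goblet is shifted by more than 20 mm or tipped by more than 30 degrees (distance of goblet from where it was at the start of the episode above 0.02 m or angle between goblet's own z axis and vertical above 0.52 rad).
It also fails if it takes over 128 s, if anything falls off the work surface, if the arm or the gripper's body presses on something with over 40 N, if the wrist force passes 120 N, or if a joint passes its speed limit or range.

## Working session

There is one attempt and no reset: what is moved stays moved. The work goes in short steps, Python scripts to look and compute and a shell command to move; the robot and the scene stay as the last step left them, time stands still between calls to the robot, and variables do not carry over. Pictures are saved under pics/ and viewed, about 12 in all and at most 16, crops included, and the job is handed in when it is done.

```bash
mkdir -p pics; ls
cat > h.py <<'E'
import numpy as np, cv2
from bench import r
from scipy.spatial.transform import Rotation as Ro
def snap(n,fn,crop=None,s=1):
    c=r.camera(n); im=c["image"][:,:,::-1]
    if crop: x0,y0,x1,y1=crop; im=im[y0:y1,x0:x1]
    cv2.imwrite("pics/"+fn,cv2.resize(im,None,fx=s,fy=s,interpolation=cv2.INTER_CUBIC)); return c
def pt(c,u,v,d=None):
    z=c["range_z"][int(v),int(u)] if d is None else d
    return c["R"].T@(np.linalg.inv(c["K"])@[u,v,1]*z-c["t"])
def atz(c,u,v,h):
    o=-c["R"].T@c["t"]; d=c["R"].T@(np.linalg.inv(c["K"])@[u,v,1]); return o+d*(h-o[2])/d[2]
E
python3 - <<'E'
from h import *
for n in("scene","top"):
    c=snap(n,n+"1.png",None,1.25); print(n,c["K"].round(1).tolist(),(-c["R"].T@c["t"]).round(3),c["R"].round(2).tolist())
s=r.read_state();print(s,r.grip_depth); print(Ro.from_quat(s["eef_rot"]).as_matrix().round(3))
E
```

```text
pics
scene [[507.3, 0.0, 321.4], [0.0, 507.3, 196.8], [0.0, 0.0, 1.0]] [ 1.172 -0.634  0.756] [[0.72, 0.69, -0.02], [0.38, -0.42, -0.83], [-0.58, 0.59, -0.56]]
top [[445.0, 0.0, 326.0], [0.0, 445.0, 193.8], [0.0, 0.0, 1.0]] [0.301 0.051 1.087] [[0.03, -1.0, -0.0], [-0.98, -0.03, -0.22], [0.22, 0.01, -0.98]]
{'time': 0.1, 'joint_positions': array([-1.34559923,  0.33277552, -0.06470251,  1.46084046,  0.02160456,
        1.34991387, -0.08850302]), 'joint_vel': array([ 0.00045735, -0.00273513, -0.00096364, -0.00283587, -0.00090339,
       -0.00039723,  0.0020359 ]), 'joint_torque': array([ 1.19663509e-03, -6.24539638e+01,  2.43509287e-02, -3.90718639e+01,
       -6.14207634e-02,  3.65872588e-02,  3.68616634e-05]), 'ee_pos': array([0.15321235, 0.6055756 , 0.22186227]), 'eef_rot': array([ 0.70212481, -0.08741172,  0.08734582, -0.70124935]), 'ft_force': array([-0.5764172 ,  0.43761634,  0.37625849]), 'torque': array([-0.01203925, -0.00763158, -0.00553995]), 'width': 0.0869353160887926} 0.0187
[[ 0.969 -0.     0.245]
 [-0.245 -0.001  0.969]
 [ 0.    -1.    -0.001]]
```

View pics/scene1.png

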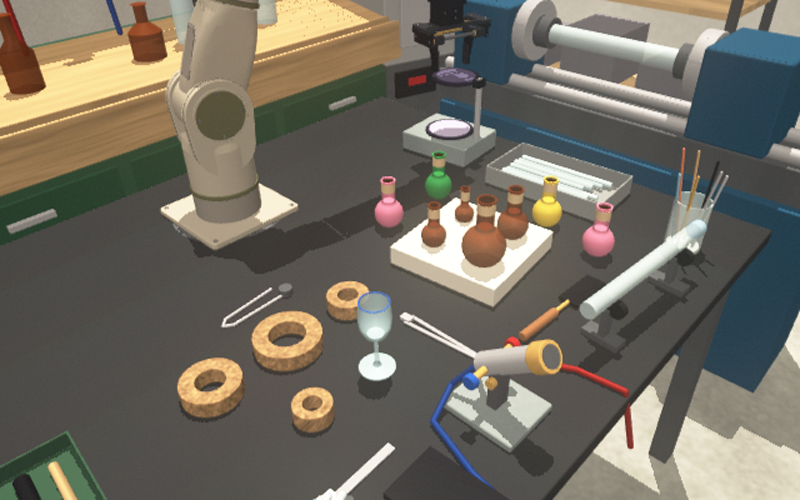

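View pics/top1.png

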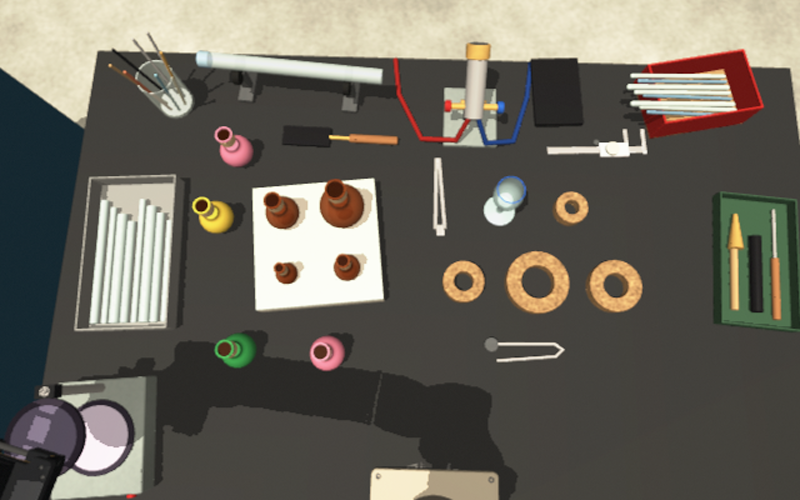

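Top view (800-px scale): amber 250 with its rim at (335,190), 100 at (275,201), 50 at (345,260), 25 at (284,268). Rings: 250 at (538,282), 100 at (615,286), 50 at (463,282), 25 at (571,208). The goblet is at (510,190), with its foot at (500,209). The pink, yellow and green look-alikes all stand off the board. Next I measure with range data from both views.

Run:
```python
from h import *
from scipy.optimize import least_squares
cl={}
for n in("top","scene"):
    c=r.camera(n); vv,uu=np.mgrid[:400,:640]; z=c["range_z"]
    P=(np.stack([(uu-c["K"][0,2])/c["K"][0,0]*z,(vv-c["K"][1,2])/c["K"][1,1]*z,z],-1)-c["t"])@c["R"]
    cl[n]=(P,z>0,cv2.cvtColor(c["image"],cv2.COLOR_RGB2HSV),c)
P,ok,H,c=cl["top"]
def near(n,x,y,rad):
    P,ok,_,_=cl[n]; return P[ok&(np.hypot(P[...,0]-x,P[...,1]-y)<rad)]
for nm,(u,v),R,b in(("r250",(538,282),60,32),("r100",(615,286),50,24),("r50",(463,282),40,19),("r25",(571,208),32,15)):
    a=atz(c,u/1.25,v/1.25,.03)
    for n in cl:
        x,y=a[:2]
        for _ in range(4):
            q=near(n,x,y,R/1e3+.006); t=q[(q[:,2]>.024)&(q[:,2]<.036)]
            # fit annulus: outer boundary
            f=lambda p:np.maximum(0,np.hypot(t[:,0]-p[0],t[:,1]-p[1])-R/1e3)+np.maximum(0,b/1e3-np.hypot(t[:,0]-p[0],t[:,1]-p[1]))
            x,y=least_squares(f,[x,y]).x
        print(nm,n,a.round(3),np.round([x,y],4),"z",np.median(t[:,2]).round(4),len(t))
# board
q=P[ok&(abs(P[...,2]-.04)<.005)&(H[...,1]<60)&(H[...,2]>180)]
print("board",cv2.minAreaRect(q[:,:2].astype(np.float32)*1000),np.median(q[:,2]))
for nm,(u,v),rb,rn,hr,bh in(("f250",(337,190),42.5,17,.1395,.079),("f100",(275,201),32,14.5,.149,.067),("f50",(345,260),25.5,11.5,.1285,.059),("f25",(284,268),21,9,.113,.052)):
    hr={ "f250":.1795,"f100":.149,"f50":.1285,"f25":.113}[nm]
    a=atz(c,u/1.25,v/1.25,hr)
    for n in cl:
        q=near(n,*a[:2],.06); 
        qb=q[(q[:,2]>.045)&(q[:,2]<bh+rb*.8e-3)]
        f=lambda p:np.linalg.norm(qb-p,axis=1)-rb/1e3
        s=least_squares(f,[a[0],a[1],bh],loss="soft_l1",f_scale=.002)
        nk=q[(q[:,2]>bh+rb*1.3e-3)&(np.hypot(q[:,0]-s.x[0],q[:,1]-s.x[1])<rn*1.6e-3)]
        g=lambda p:np.hypot(nk[:,0]-p[0],nk[:,1]-p[1])-rn/1e3
        k=least_squares(g,s.x[:2],loss="soft_l1",f_scale=.002)
        print(nm,n,a.round(3),"bulb",s.x.round(4),len(qb),"neck",k.x.round(4),len(nk),"top",np.percentile(nk[:,2],98).round(4))
for n in cl:
    P,ok,H,c=cl[n]
    a=atz(cl["top"][3],500/1.25,209/1.25,0.0)
    q=near(n,a[0],a[1],.06)
    for lo,hi in((.003,.02),(.06,.15)):
        t=q[(q[:,2]>lo)&(q[:,2]<hi)]
        print("goblet",n,a.round(3),lo,len(t),t.min(0).round(3),t.max(0).round(3))
for nm,u,v in(("pinkNear",326,352),("green",235,350),("yellow",210,213)): print(nm,atz(cl["top"][3],u/1.25,v/1.25,.07).round(3))
```

```text
r250 top [ 0.463 -0.19   0.03 ] [ 0.4658 -0.1907] z 0.029 1400
r250 scene [ 0.463 -0.19   0.03 ] [ 0.4652 -0.1915] z 0.029 1323
r100 top [ 0.46  -0.337  0.03 ] [ 0.4631 -0.3398] z 0.0289 1061
r100 scene [ 0.46  -0.337  0.03 ] [ 0.462  -0.3406] z 0.0292 1270
r50 top [ 0.459 -0.047  0.03 ] [ 0.4633 -0.0486] z 0.0291 663
r50 scene [ 0.459 -0.047  0.03 ] [ 0.4619 -0.0489] z 0.0291 452
r25 top [ 0.613 -0.259  0.03 ] [ 0.6164 -0.2608] z 0.029 410
r25 scene [ 0.613 -0.259  0.03 ] [ 0.6157 -0.2615] z 0.0291 613
board ((701.697998046875, 210.397705078125), (646.2067260742188, 1481.795654296875), 33.853878021240234) 0.03958364692449513
f250 top [0.589 0.183 0.18 ] bulb [0.5923 0.1867 0.0778] 604 neck [0.5917 0.1862] 304 top 0.1815
f250 scene [0.589 0.183 0.18 ] bulb [0.5898 0.1874 0.0779] 835 neck [0.5904 0.1866] 358 top 0.1791
f100 top [0.576 0.295 0.149] bulb [0.579  0.3008 0.0662] 342 neck [0.5783 0.3002] 229 top 0.1508
f100 scene [0.576 0.295 0.149] bulb [0.5763 0.3017 0.0662] 396 neck [0.5772 0.3006] 233 top 0.1499
f50 top [0.478 0.169 0.129] bulb [0.4782 0.1731 0.058 ] 209 neck [0.4773 0.1728] 130 top 0.1311
f50 scene [0.478 0.169 0.129] bulb [0.4756 0.1742 0.0576] 259 neck [0.4763 0.1727] 162 top 0.1294
f25 top [0.463 0.279 0.113] bulb [0.4648 0.2874 0.0513] 144 neck [0.4646 0.2868] 94 top 0.1147
f25 scene [0.463 0.279 0.113] bulb [0.462  0.2884 0.0514] 143 neck [0.4634 0.2866] 100 top 0.1137
goblet top [ 0.615 -0.124  0.   ] 0.003 192 [ 0.557 -0.181  0.003] [ 0.665 -0.07   0.02 ]
goblet top [ 0.615 -0.124  0.   ] 0.06 569 [ 0.585 -0.148  0.069] [ 0.64  -0.095  0.145]
goblet scene [ 0.615 -0.124  0.   ] 0.003 277 [ 0.566 -0.158  0.003] [ 0.67  -0.066  0.02 ]
goblet scene [ 0.615 -0.124  0.   ] 0.06 951 [ 0.583 -0.151  0.069] [ 0.641 -0.095  0.14 ]
pinkNear [0.32  0.202 0.07 ]
green [0.318 0.365 0.07 ]
yellow [0.572 0.437 0.07 ]
```

Both views agree to about 2 mm, and the heights match the text (seated flasks, ring tops at 0.03, rims). I'll take the largest flask first, with the jaws along world y. First, square up the tool and travel over flask_250.

```bash
cat > d.py <<'E'
import sys; from h import *
# target TCP (x,y,z) -> needed shift in tool axes, mm, and turn
s=r.read_state(); M=Ro.from_quat(s["eef_rot"]); W=Ro.from_matrix(np.array([[1,0,0],[0,0,1],[0,-1,0]]).astype(float))
t=np.array([float(a) for a in sys.argv[1:4]])
print("t",round(s["time"],2),"tcp",(s["ee_pos"]*1e3).round(1),"w",round(s["width"]*1e3,1),"F",s["ft_force"].round(1))
print("shift mm",(M.inv().apply(t-s["ee_pos"])*1e3).round(1),"turn deg",np.degrees((M.inv()*W).as_rotvec()).round(1))
E
python3 -m jog '[[0,-0.02,0,0,-7,0],[0,0,0,0,-7,0],[0,0,0,0,0,0]]' 1 20; python3 d.py .591 .1865 .25
```

```text
time: 0.45
ee_pos: [0.153, 0.6049, 0.2412]
eef_rot: [0.709, 0.002, -0.002, -0.706]
ft_force: [0.1, 0.1, -0.7]
width: 0.0867
t 0.45 tcp [153.  604.9 241.2] w 86.7 F [ 0.1  0.1 -0.7]
shift mm [ 435.7   -7.4 -420.8] turn deg [ 0.2  0.3 -0. ]
```

```bash
python3 -m jog '[[0.028,0,-0.027,0,0,0],[0.028,0,-0.027,0,0,0],[0.028,0,-0.027,0,0,0],[0.028,0,-0.027,0,0,0],[0.028,0,-0.027,0,0,0],[0.028,0,-0.027,0,0,0],[0.028,0,-0.027,0,0,0],[0.028,0,-0.027,0,0,0],[0.028,0,-0.027,0,0,0],[0.028,0,-0.027,0,0,0],[0.028,0,-0.027,0,0,0],[0.028,0,-0.027,0,0,0]]'; python3 d.py .591 .1865 .25
```

```text
time: 1.45
ee_pos: [0.4888, 0.2678, 0.2365]
eef_rot: [0.708, -0.013, 0.007, -0.706]
ft_force: [0.6, 0.3, 0.2]
width: 0.0871
t 1.45 tcp [488.8 267.8 236.5] w 87.1 F [0.6 0.3 0.2]
shift mm [104.4 -14.  -78.4] turn deg [ 0.1 -1.6 -0.4]
```

```bash
python3 -m jog '[[0.026,-0.003,-0.02,0,-1.6,0],[0.026,-0.003,-0.02,0,0,0],[0.026,-0.003,-0.02,0,0,0],[0.026,-0.003,-0.02,0,0,0],[0,0,0,0,0,0],[0,0,0,0,0,0]]'; python3 d.py .591 .1865 .146
python3 - <<'E'
from h import *
c=snap("wrist","w1.png",None,1.25)
for X in([.591,.1865,.1785],[.477,.173,.1285],[.578,.3005,.149]):
    p=c["R"]@X+c["t"]; print((c["K"]@p/p[2])[:2]*1.25)
E
```

```text
time: 1.95
ee_pos: [0.6005, 0.1702, 0.2464]
eef_rot: [0.71, -0.016, 0.011, -0.704]
ft_force: [0.6, 1.1, -0.8]
width: 0.0871
t 1.95 tcp [600.5 170.2 246.4] w 87.1 F [ 0.6  1.1 -0.8]
shift mm [ -9.4 100.4  16.7] turn deg [ 0.4 -2.2 -0.4]
[428.33194719 246.55621891]
[399.32627757  60.07668992]
[598.48519111 210.83562957]
```

View pics/w1.png

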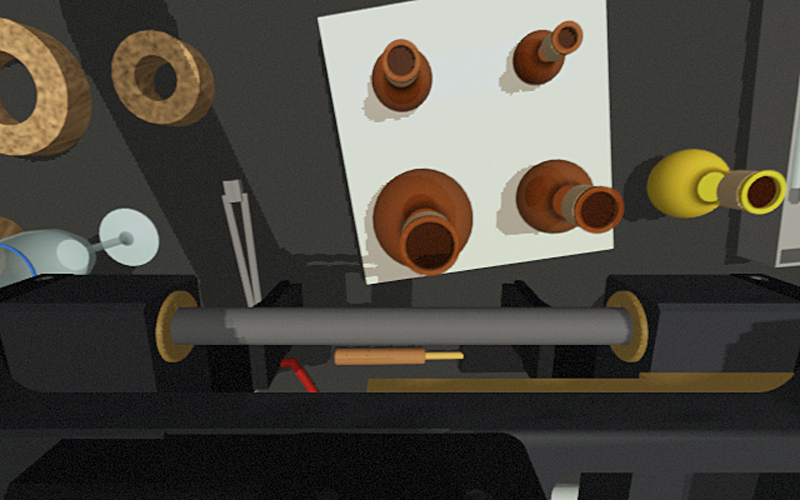

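The wrist view confirms the measurements: 250 rim at (430,248), 50 rim at (400,58), 100 rim at (598,208), all within a few px of the predictions. The gripper is clear, so I centre and descend.

```bash
python3 -m jog '[[-0.009,0,0.016,0,-2,0],[0,0,0,0,0,0],[0,0.02,0,0,0,0],[0,0.01,0,0,0,0],[0,0,0,0,0,0],[0,0,0,0,0,0]]'; python3 d.py .591 .1865 .146
```

```text
time: 2.5
ee_pos: [0.587, 0.1934, 0.2152]
eef_rot: [0.709, -0.003, -0.003, -0.705]
ft_force: [0.2, 0.3, -0.0]
width: 0.0873
t 2.5 tcp [587.  193.4 215.2] w 87.3 F [ 0.2  0.3 -0. ]
shift mm [ 4.7 69.2 -6.6] turn deg [ 0.3  0.  -0.5]
```

```bash
python3 -m jog '[[0.004,0,-0.006,0,0,0],[0,0.02,0,0,0,0],[0,0.02,0,0,0,0],[0,0.015,0,0,0,0],[0,0.005,0,0,0,0],[0,0,0,0,0,0],[0,0,0,0,0,0]]'; python3 d.py .591 .1865 .146
```

```text
time: 3.08
ee_pos: [0.5939, 0.1863, 0.1592]
eef_rot: [0.708, -0.001, -0.0, -0.706]
ft_force: [0.8, 0.0, -0.1]
width: 0.0871
t 3.08 tcp [593.9 186.3 159.2] w 87.1 F [ 0.8  0.  -0.1]
shift mm [-2.8 13.2  0.2] turn deg [ 0.2 -0.  -0.1]
```

```bash
python3 -m jog '[[-0.003,0.006,0,0,0,0],[0,0.006,0,0,0,0],[0,0,0,0,0,0]]'; python3 d.py .591 .1865 .146;  python3 -m jog '[[0,0,0,0,0,0],[0,0,0,0,0,0],[0,0,0,0,0,0],[0,0,0,0,0,0],[0,0,0,0,0,0],[0,0,0,0,0,0],[0,0,0,0,0,0],[0,0,0,0,0,0]]' -1 20;python3 d.py .591 .1865 .146
```

```text
time: 3.33
ee_pos: [0.5922, 0.1864, 0.1492]
eef_rot: [0.708, 0.0, 0.001, -0.707]
ft_force: [-1.2, 0.2, 0.4]
width: 0.0869
t 3.33 tcp [592.2 186.4 149.2] w 86.9 F [-1.2  0.2  0.4]
shift mm [-1.2  3.2  0.1] turn deg [ 0.1 -0.1  0.1]
time: 4.0
ee_pos: [0.5927, 0.1868, 0.1506]
eef_rot: [0.707, 0.001, 0.002, -0.707]
ft_force: [-0.3, 0.1, -0.1]
width: 0.0418
t 4.0 tcp [592.7 186.8 150.6] w 41.8 F [-0.3  0.1 -0.1]
shift mm [-1.8  4.6 -0.3] turn deg [ 0.  -0.   0.2]
```

```bash
python3 -m jog '[[0,0.003,0,0,0,0],[0,0,0,0,0,0],[0,0,0,0,0,0],[0,0,0,0,0,0],[0,0,0,0,0,0]]'; python3 d.py .591 .1865 .146
```

```text
time: 4.42
ee_pos: [0.5931, 0.1869, 0.1476]
eef_rot: [-0.707, -0.001, -0.002, 0.707]
ft_force: [0.2, -0.6, 1.5]
width: 0.0336
t 4.42 tcp [593.1 186.9 147.6] w 33.6 F [ 0.2 -0.6  1.5]
shift mm [-2.1  1.6 -0.4] turn deg [-0.  -0.   0.2]
```

Flask_250 is held at width 33.6 mm. Now lift.

```bash
python3 -m jog '[[0,-0.006,0,0,0,0],[0,-0.012,0,0,0,0],[0,-0.018,0,0,0,0],[0,-0.018,0,0,0,0],[0,-0.012,0,0,0,0],[0,-0.006,0,0,0,0],[0,0,-0.01,0,0,0],[0,0,-0.02,0,0,0],[0,0,-0.025,0,0,0],[0,0,-0.025,0,0,0],[0,0,-0.025,0,0,0],[0,0,-0.015,0,0,0]]'; python3 d.py .4675 -.191 .2
```

```text
time: 5.42
ee_pos: [0.5898, 0.0633, 0.2241]
eef_rot: [0.707, 0.002, -0.003, -0.707]
ft_force: [-0.3, -1.1, -1.8]
width: 0.0335
t 5.42 tcp [589.8  63.3 224.1] w 33.5 F [-0.3 -1.1 -1.8]
shift mm [-124.    24.4 -253.5] turn deg [ 0.   0.4 -0. ]
```

```bash
python3 -m jog '[[-0.01,0,0,0,0,0],[-0.02,0,-0.005,0,0,0],[-0.025,0,-0.015,0,0,0],[-0.025,0.001,-0.02,0,0,0],[-0.02,0.003,-0.025,0,0,0],[-0.01,0.003,-0.025,0,0,0],[0,0.003,-0.025,0,0,0],[0,0.003,-0.025,0,0,0],[0,0.003,-0.02,0,0,0],[0,0.001,-0.01,0,0,0],[0,0,0,0,0,0]]'; python3 d.py .4675 -.191 .18
```

```text
time: 6.33
ee_pos: [0.4662, -0.1287, 0.2014]
eef_rot: [0.708, -0.005, -0.0, -0.706]
ft_force: [-0.6, -0.1, -1.5]
width: 0.0335
t 6.33 tcp [ 466.2 -128.7  201.4] w 33.5 F [-0.6 -0.1 -1.5]
shift mm [  1.8  21.5 -62.2] turn deg [ 0.1 -0.4 -0.4]
```

```bash
python3 -m jog '[[0.001,0.003,-0.015,0,0,0],[0,0.005,-0.02,0,0,0],[0,0.005,-0.015,0,0,0],[0,0.003,-0.005,0,0,0],[0,0,0,0,0,0],[0,0,0,0,0,0]]'; python3 d.py .4675 -.191 .127
python3 - <<'E'
from h import *
c=snap("scene","s2.png",(120,160,440,400),2.5)
E
```

```text
time: 6.83
ee_pos: [0.4646, -0.1838, 0.1835]
eef_rot: [-0.707, 0.006, 0.001, 0.707]
ft_force: [-0.3, -0.2, -1.7]
width: 0.0336
t 6.83 tcp [ 464.6 -183.8  183.5] w 33.6 F [-0.3 -0.2 -1.7]
shift mm [ 3.5 56.4 -7.2] turn deg [-0.  -0.4 -0.6]
```

View pics/s2.png

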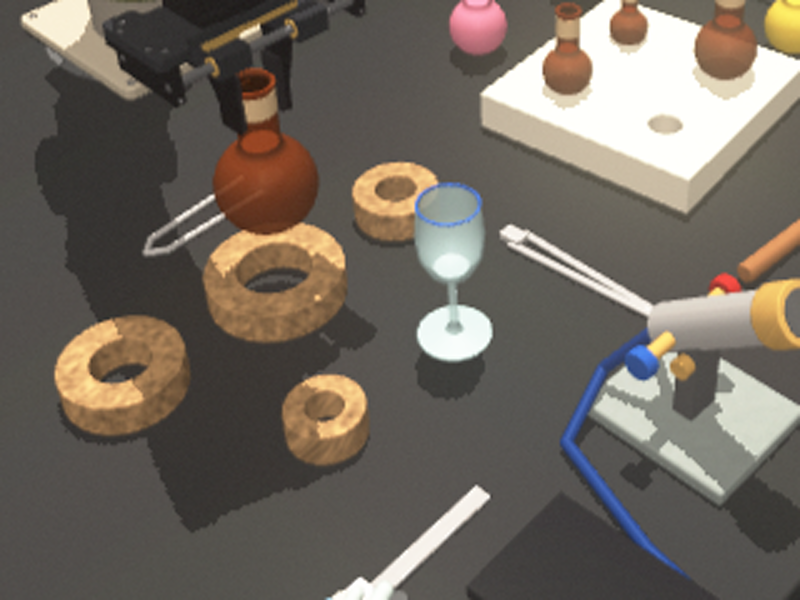

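Flask_250 hangs upright over ring_250 (bulb at (265,180), ring at (275,280)), and the goblet is untouched. I'll align, descend partway and check the bulb's offset from the TCP by range.

```bash
cat >> h.py <<'E'
def bulb(x,y,z,rb,cams=("scene","top")):
    o=[]
    for n in cams:
        c=r.camera(n); vv,uu=np.mgrid[:400,:640]; d=c["range_z"]
        P=(np.stack([(uu-c["K"][0,2])/c["K"][0,0]*d,(vv-c["K"][1,2])/c["K"][1,1]*d,d],-1)-c["t"])@c["R"]
        H=cv2.cvtColor(c["image"],cv2.COLOR_RGB2HSV)
        q=P[(d>0)&(H[...,1]>150)&(np.abs(np.linalg.norm(P-[x,y,z],axis=2)-rb)<.012)&(P[...,2]<z+.8*rb)]
        from scipy.optimize import least_squares
        s=least_squares(lambda p:np.linalg.norm(q-p,axis=1)-rb,[x,y,z],loss="soft_l1",f_scale=.002).x
        print("bulb",n,s.round(4),len(q)); o.append(s)
    return o
E
python3 -m jog '[[0.003,0,-0.007,0,-0.3,-0.5],[0,0.01,0,0,0,0],[0,0.015,0,0,0,0],[0,0.004,0,0,0,0],[0,0,0,0,0,0],[0,0,0,0,0,0]]'; python3 d.py .4675 -.191 .127
python3 - <<'E'
from h import *
p=r.read_state()["ee_pos"]; bulb(p[0]-.002,p[1],p[2]-.069,.0425)
E
```

```text
time: 7.38
ee_pos: [0.4693, -0.1873, 0.153]
eef_rot: [-0.707, -0.002, 0.001, 0.708]
ft_force: [-0.9, 0.6, -1.7]
width: 0.0337
t 7.38 tcp [ 469.3 -187.3  153. ] w 33.7 F [-0.9  0.6 -1.7]
shift mm [-1.9 26.  -3.7] turn deg [-0.1  0.3  0.1]
bulb scene [ 0.4658 -0.1868  0.0832] 1016
bulb top [ 0.4684 -0.1877  0.0833] 381
```

```bash
python3 -m jog '[[-0.002,0,-0.004,0,0,0],[0,0.006,0,0,0,0],[0,0.006,0,0,0,0],[0,0.003,0,0,0,0],[0,0,0,0,0,0]]'; python3 d.py .4675 -.191 .1275
```

```text
time: 7.9
ee_pos: [0.4683, -0.1922, 0.1384]
eef_rot: [-0.707, -0.004, 0.0, 0.708]
ft_force: [0.6, 0.3, -2.5]
width: 0.0334
t 7.9 tcp [ 468.3 -192.2  138.4] w 33.4 F [ 0.6  0.3 -2.5]
shift mm [-0.8 10.9  1.2] turn deg [-0.1  0.3  0.3]
```

```bash
python3 -m jog '[[-0.001,0.003,0.001,0,0,0],[0,0.003,0,0,0,0],[0,0.002,0,0,0,0],[0,0.002,0,0,0,0],[0,0,0,0,0,0]]'; python3 d.py .4675 -.191 .1275
```

```text
time: 8.32
ee_pos: [0.4671, -0.1908, 0.127]
eef_rot: [-0.707, -0.003, 0.0, 0.708]
ft_force: [0.5, 0.4, -2.4]
width: 0.0333
t 8.32 tcp [ 467.1 -190.8  127. ] w 33.3 F [ 0.5  0.4 -2.4]
shift mm [ 0.4 -0.5 -0.2] turn deg [-0.1  0.3  0.2]
```

Not in contact yet: the force is still the flask's weight, about -2.4 N. I go down in small steps.

```bash
for i in 1 2 3; do python3 -m jog '[[0,0.001,0,0,0,0],[0,0,0,0,0,0]]' | grep -E "ee_pos|force"; done
```

```text
ee_pos: [0.4674, -0.191, 0.1262]
ft_force: [-1.7, -0.2, 0.1]
ee_pos: [0.468, -0.1911, 0.1261]
ft_force: [-1.0, 0.9, 1.8]
ee_pos: [0.4684, -0.1912, 0.126]
ft_force: [-1.9, 1.6, 2.4]
```

Contact: the force rose to +2.4 N. Release and check.

```bash
python3 -m jog '[[0,0,0,0,0,0],[0,0,0,0,0,0],[0,0,0,0,0,0],[0,0,0,0,0,0],[0,0,0,0,0,0],[0,0,0,0,0,0]]' 0.9; python3 -m jog '[[0,0,0,0,0,0],[0,-0.01,0,0,0,0],[0,-0.02,0,0,0,0],[0,-0.03,0,0,0,0],[0,-0.03,0,0,0,0],[0,-0.02,0,0,0,0],[0,0,0,0,0,0]]' 1;python3 d.py .578 .3005 .26; python3 -c "
from h import *
bulb(.4655,-.191,.058,.0425)"
```

```text
time: 9.32
ee_pos: [0.4688, -0.1913, 0.1259]
eef_rot: [-0.707, -0.005, -0.001, 0.707]
ft_force: [0.4, -0.8, -0.3]
width: 0.0655
time: 9.9
ee_pos: [0.4661, -0.1917, 0.2425]
eef_rot: [-0.707, -0.003, -0.0, 0.707]
ft_force: [0.7, 0.2, 0.0]
width: 0.0872
t 9.9 tcp [ 466.1 -191.7  242.5] w 87.2 F [0.7 0.2 0. ]
shift mm [113.9 -16.7 491.8] turn deg [-0.   0.2  0.3]
bulb scene [ 0.4638 -0.1905  0.0566] 1011
bulb top [ 0.4661 -0.1912  0.0561] 450
```

Flask_250 is seated: bulb at (0.465,-0.191), z 0.0565, with range readings about 1 mm low throughout. Next, flask_100.

```bash
python3 -m jog '[[0,0,0.02,0,0,0],[0.005,0,0.035,0,0,0],[0.01,0,0.038,0,0,0],[0.01,0,0.038,0,0,0],[0.01,0,0.038,0,0,0],[0.01,0,0.038,0,0,0],[0.01,0,0.038,0,0,0],[0.01,0,0.038,0,0,0],[0.01,0,0.038,0,0,0],[0.01,0,0.038,0,0,0],[0.01,0,0.03,0,0,0],[0.01,0,0.02,0,0,0]]'; python3 d.py .578 .3005 .2
```

```text
time: 11.0
ee_pos: [0.5654, 0.2286, 0.224]
eef_rot: [0.708, -0.01, -0.003, -0.706]
ft_force: [1.0, 0.0, -0.0]
width: 0.0869
t 11.0 tcp [565.4 228.6 224. ] w 86.9 F [ 1.  0. -0.]
shift mm [12.3 23.5 72.1] turn deg [ 0.2 -0.6 -1.1]
```

```bash
python3 -m jog '[[0.005,0,0.025,0,-0.5,-1],[0.005,0.003,0.025,0,0,0],[0.002,0.005,0.012,0,0,0],[0,0.005,0.003,0,0,0],[0,0.005,0,0,0,0],[0,0,0,0,0,0],[0,0,0,0,0,0]]'; python3 d.py .578 .3005 .1163
```

```text
time: 11.58
ee_pos: [0.5745, 0.2976, 0.1936]
eef_rot: [0.711, -0.004, -0.006, -0.703]
ft_force: [0.1, 0.6, 0.4]
width: 0.0873
t 11.58 tcp [574.5 297.6 193.6] w 87.3 F [0.1 0.6 0.4]
shift mm [ 4.6 77.2  3.7] turn deg [ 0.7  0.2 -0.8]
```

```bash
python3 -m jog '[[0.004,0.01,0.003,0.7,0,-0.7],[0,0.015,0,0,0,0],[0,0.015,0,0,0,0],[0,0.01,0,0,0,0],[0,0,0,0,0,0],[0,0,0,0,0,0]]'; python3 d.py .578 .3005 .1163
```

```text
time: 12.08
ee_pos: [0.5812, 0.2911, 0.1451]
eef_rot: [-0.707, 0.002, -0.004, 0.707]
ft_force: [0.3, -0.6, -0.1]
width: 0.0868
t 12.08 tcp [581.2 291.1 145.1] w 86.8 F [ 0.3 -0.6 -0.1]
shift mm [-3.4 28.8  9.4] turn deg [-0.  -0.5  0.2]
```

```bash
python3 -m jog '[[-0.003,0,0.009,0,-0.4,0],[0,0.008,0,0,0,0],[0,0.01,0,0,0,0],[0,0.006,0,0,0,0],[0,0,0,0,0,0],[0,0,0,0,0,0]]'; python3 d.py .578 .3005 .1163
```

```text
time: 12.58
ee_pos: [0.5792, 0.3012, 0.1215]
eef_rot: [-0.706, -0.002, -0.002, 0.708]
ft_force: [-0.6, 0.0, 0.1]
width: 0.0869
t 12.58 tcp [579.2 301.2 121.5] w 86.9 F [-0.6  0.   0.1]
shift mm [-1.2  5.2 -0.7] turn deg [-0.2 -0.   0.4]
```

```bash
python3 -m jog '[[-0.001,0.004,-0.001,0,0,0],[0,0.001,0,0,0,0],[0,0,0,0,0,0],[0,0,0,0,0,0],[0,0,0,0,0,0],[0,0,0,0,0,0],[0,0,0,0,0,0],[0,0,0,0,0,0],[0,0,0,0,0,0],[0,0,0,0,0,0],[0,0,0,0,0,0],[0,0,0,0,0,0]]' -1 20; python3 -m jog '[[0,0,0,0,0,0],[0,0,0,0,0,0],[0,0,0,0,0,0]]';python3 d.py .578 .3005 .1163
```

```text
time: 13.58
ee_pos: [0.5787, 0.3002, 0.117]
eef_rot: [-0.706, -0.002, -0.003, 0.708]
ft_force: [-0.6, 0.3, -0.3]
width: 0.0285
time: 13.83
ee_pos: [0.5786, 0.3002, 0.1169]
eef_rot: [-0.706, -0.002, -0.003, 0.708]
ft_force: [-0.1, 0.8, 0.3]
width: 0.0284
t 13.83 tcp [578.6 300.2 116.9] w 28.4 F [-0.1  0.8  0.3]
shift mm [-0.7  0.6  0.3] turn deg [-0.2 -0.1  0.4]
```

```bash
python3 -m jog '[[0,-0.006,0,0,0,0],[0,-0.012,0,0,0,0],[0,-0.02,0,0,0,0],[0,-0.025,0,0,0,0],[0,-0.025,0,0,0,0],[0,-0.025,0,0,0,0],[0,-0.018,-0.005,0,0,0],[-0.002,-0.008,-0.015,0,0,0],[-0.005,0,-0.025,0,0,0],[-0.007,0,-0.03,0,0,0],[-0.007,0,-0.035,0,0,0],[-0.007,0,-0.035,0,0,0]]'; python3 d.py .4633 -.340 .26
```

```text
time: 14.83
ee_pos: [0.5464, 0.1542, 0.2681]
eef_rot: [-0.705, -0.006, 0.001, 0.709]
ft_force: [1.2, -0.9, -0.5]
width: 0.0286
t 14.83 tcp [546.4 154.2 268.1] w 28.6 F [ 1.2 -0.9 -0.5]
shift mm [ -88.1    4.5 -493.4] turn deg [-0.3  0.6  0.5]
```

```bash
python3 -m jog '[[-0.008,-0.001,-0.037,0,0,0],[-0.008,-0.001,-0.037,0,0,0],[-0.008,-0.001,-0.037,0,0,0],[-0.008,-0.001,-0.037,0,0,0],[-0.008,-0.001,-0.037,0,0,0],[-0.008,-0.001,-0.037,0,0,0],[-0.008,-0.001,-0.037,0,0,0],[-0.008,-0.001,-0.037,0,0,0],[-0.005,0,-0.035,0,0,0],[-0.003,0,-0.03,0,0,0],[0,0,-0.02,0,0,0],[0,0,-0.01,0,0,0]]'; python3 d.py .4633 -.340 .2
```

```text
time: 15.83
ee_pos: [0.4558, -0.2726, 0.2749]
eef_rot: [-0.703, -0.002, -0.007, 0.711]
ft_force: [-0.2, -0.1, -1.6]
width: 0.0291
t 15.83 tcp [ 455.8 -272.6  274.9] w 29.1 F [-0.2 -0.1 -1.6]
shift mm [  7.   74.3 -68.2] turn deg [-0.7 -0.4  0.7]
```

```bash
python3 -m jog '[[0.003,0,-0.02,-0.7,-0.4,0.7],[0.003,0.003,-0.02,0,0,0],[0.001,0.015,-0.018,0,0,0],[0,0.025,-0.008,0,0,0],[0,0.02,0,0,0,0],[0,0.01,0,0,0,0],[0,0,0,0,0,0],[0,0,0,0,0,0]]'; python3 d.py .4633 -.340 .101
```

```text
time: 16.5
ee_pos: [0.4524, -0.3503, 0.2013]
eef_rot: [-0.707, 0.004, -0.006, 0.707]
ft_force: [-0.6, 0.9, -0.6]
width: 0.0286
t 16.5 tcp [ 452.4 -350.3  201.3] w 28.6 F [-0.6  0.9 -0.6]
shift mm [ 10.5 100.3  10.4] turn deg [-0.  -0.8  0.2]
```

```bash
python3 -m jog '[[0.01,0,0.009,0,-0.8,0],[0,0.01,0,0,0,0],[0,0.02,0,0,0,0],[0,0.02,0,0,0,0],[0,0.015,0,0,0,0],[0,0.005,0,0,0,0],[0,0,0,0,0,0],[0,0,0,0,0,0]]'; python3 d.py .4633 -.340 .101
python3 - <<'E'
from h import *
p=r.read_state()["ee_pos"]; bulb(p[0],p[1],p[2]-.050,.032)
E
```

```text
time: 17.17
ee_pos: [0.4696, -0.3378, 0.1339]
eef_rot: [0.708, 0.009, 0.001, -0.707]
ft_force: [0.2, -0.2, 0.2]
width: 0.0283
t 17.17 tcp [ 469.6 -337.8  133.9] w 28.3 F [ 0.2 -0.2  0.2]
shift mm [-6.8 32.8 -2.1] turn deg [0.1 0.6 0.8]
bulb scene [ 0.4677 -0.3374  0.0833] 710
bulb top [ 0.4705 -0.3374  0.0838] 119
```

```bash
python3 -m jog '[[-0.006,0,-0.003,0,0.4,0.6],[0,0.006,0,0,0,0],[0,0.006,0,0,0,0],[0,0.004,0,0,0,0],[0,0,0,0,0,0],[0,0,0,0,0,0]]'; python3 d.py .4633 -.340 .101
```

```text
time: 17.77
ee_pos: [0.4642, -0.3427, 0.1192]
eef_rot: [0.708, 0.003, 0.002, -0.706]
ft_force: [0.6, -1.1, -1.4]
width: 0.0283
t 17.77 tcp [ 464.2 -342.7  119.2] w 28.3 F [ 0.6 -1.1 -1.4]
shift mm [-1.  18.2  2.8] turn deg [0.2 0.1 0.4]
```

```bash
python3 -m jog '[[-0.001,0.004,0.003,0,0,0],[0,0.004,0,0,0,0],[0,0.004,0,0,0,0],[0,0.002,0,0,0,0],[0,0,0,0,0,0]]'; python3 d.py .4633 -.340 .101
```

```text
time: 18.18
ee_pos: [0.4632, -0.3391, 0.1035]
eef_rot: [0.708, 0.003, 0.001, -0.706]
ft_force: [-0.3, 0.5, -1.1]
width: 0.0287
t 18.18 tcp [ 463.2 -339.1  103.5] w 28.7 F [-0.3  0.5 -1.1]
shift mm [ 0.1  2.5 -0.9] turn deg [0.2 0.2 0.4]
```

```bash
for i in 1 2 3 4; do python3 -m jog '[[0,0.0012,0,0,0,0],[0,0,0,0,0,0]]' | grep -E "ee_pos|force"; done
```

```text
ee_pos: [0.4632, -0.3391, 0.102]
ft_force: [-0.1, 0.3, -0.6]
ee_pos: [0.4634, -0.3394, 0.1011]
ft_force: [-0.6, -0.6, -0.1]
ee_pos: [0.4637, -0.3399, 0.1005]
ft_force: [-1.0, -0.6, 0.5]
ee_pos: [0.464, -0.3402, 0.1002]
ft_force: [-1.3, 0.8, 3.0]
```

```bash
python3 -m jog '[[0,0,0,0,0,0],[0,0,0,0,0,0],[0,0,0,0,0,0],[0,0,0,0,0,0],[0,0,0,0,0,0],[0,0,0,0,0,0]]' 0.9; python3 -m jog '[[0,0,0,0,0,0],[0,-0.01,0,0,0,0],[0,-0.02,0,0,0,0],[0,-0.03,0,0,0,0],[0,-0.035,0,0,0,0],[0,-0.035,0,0,0,0],[0,-0.01,0,0,0,0],[0,0,0,0,0,0]]' 1;python3 d.py .477 .173 .24; python3 -c "
from h import *
bulb(.4635,-.34,.051,.032)"
```

```text
time: 19.35
ee_pos: [0.4641, -0.3399, 0.0997]
eef_rot: [0.709, 0.004, 0.002, -0.706]
ft_force: [0.1, 0.2, -0.4]
width: 0.0604
time: 20.02
ee_pos: [0.4609, -0.3392, 0.2481]
eef_rot: [0.708, 0.002, 0.002, -0.706]
ft_force: [0.4, -0.9, 0.2]
width: 0.087
t 20.02 tcp [ 460.9 -339.2  248.1] w 87.0 F [ 0.4 -0.9  0.2]
shift mm [ 16.3   6.3 512.2] turn deg [0.2 0.  0.3]
bulb scene [ 0.4609 -0.3397  0.05  ] 686
bulb top [ 0.4631 -0.3402  0.0494] 390
```

Flask_100 is seated (offset about 1 mm, z 0.050). Next, flask_50.

```bash
python3 -m jog '[[0,0,0.02,0,0,0],[0.001,0,0.035,0,0,0],[0.001,0,0.038,0,0,0],[0.001,0,0.038,0,0,0],[0.001,0,0.038,0,0,0],[0.001,0,0.038,0,0,0],[0.001,0,0.038,0,0,0],[0.001,0,0.038,0,0,0],[0.001,0,0.038,0,0,0],[0.001,0,0.038,0,0,0],[0.001,0,0.035,0,0,0],[0,0,0.03,0,0,0]]'; python3 d.py .477 .173 .2
```

```text
time: 21.12
ee_pos: [0.4593, 0.0979, 0.2229]
eef_rot: [0.71, -0.013, -0.005, -0.704]
ft_force: [1.1, -0.4, -0.7]
width: 0.0868
t 21.12 tcp [459.3  97.9 222.9] w 86.8 F [ 1.1 -0.4 -0.7]
shift mm [17.4 21.8 75.5] turn deg [ 0.5 -0.6 -1.5]
```

```bash
python3 -m jog '[[0.007,0,0.025,0.4,-0.5,-1.2],[0.006,0.003,0.02,0,0,0],[0.003,0.01,0.012,0,0,0],[0,0.01,0.003,0,0,0],[0,0.005,0,0,0,0],[0,0,0,0,0,0],[0,0,0,0,0,0]]'; python3 d.py .477 .173 .0958
```

```text
time: 21.7
ee_pos: [0.4687, 0.1643, 0.1811]
eef_rot: [0.71, -0.004, -0.01, -0.704]
ft_force: [-0.4, -0.5, 1.0]
width: 0.0868
t 21.7 tcp [468.7 164.3 181.1] w 86.8 F [-0.4 -0.5  1. ]
shift mm [10.1 85.   9.3] turn deg [ 0.5  0.4 -1.1]
```

```bash
python3 -m jog '[[0.009,0.005,0.009,0.5,0.3,-1],[0,0.015,0,0,0,0],[0,0.02,0,0,0,0],[0,0.015,0,0,0,0],[0,0.004,0,0,0,0],[0,0,0,0,0,0],[0,0,0,0,0,0]]'; python3 d.py .477 .173 .0958
```

```text
time: 22.28
ee_pos: [0.4801, 0.1645, 0.1224]
eef_rot: [-0.707, 0.003, -0.005, 0.707]
ft_force: [0.3, 0.2, 0.8]
width: 0.0872
t 22.28 tcp [480.1 164.5 122.4] w 87.2 F [0.3 0.2 0.8]
shift mm [-3.2 26.6  8.4] turn deg [-0.  -0.7  0.1]
```

```bash
python3 -m jog '[[-0.003,0,0.008,0,-0.5,0],[0,0.008,0,0,0,0],[0,0.01,0,0,0,0],[0,0.005,0,0,0,0],[0,0,0,0,0,0],[0,0,0,0,0,0]]'; python3 d.py .477 .173 .0958
```

```text
time: 22.78
ee_pos: [0.4785, 0.1737, 0.1002]
eef_rot: [-0.706, -0.001, -0.003, 0.708]
ft_force: [0.1, 0.3, 0.1]
width: 0.0874
t 22.78 tcp [478.5 173.7 100.2] w 87.4 F [0.1 0.3 0.1]
shift mm [-1.5  4.4 -0.8] turn deg [-0.2 -0.1  0.3]
```

```bash
python3 -m jog '[[-0.001,0.004,-0.001,0,0,0],[0,0,0,0,0,0],[0,0,0,0,0,0],[0,0,0,0,0,0],[0,0,0,0,0,0],[0,0,0,0,0,0],[0,0,0,0,0,0],[0,0,0,0,0,0],[0,0,0,0,0,0],[0,0,0,0,0,0],[0,0,0,0,0,0],[0,0,0,0,0,0]]' -1 20; python3 -m jog '[[0,0,0,0,0,0],[0,0,0,0,0,0],[0,0,0,0,0,0]]';python3 d.py .477 .173 .0958
```

```text
time: 23.78
ee_pos: [0.478, 0.1728, 0.0965]
eef_rot: [-0.706, -0.002, -0.003, 0.708]
ft_force: [0.5, 0.5, -0.2]
width: 0.0225
time: 24.03
ee_pos: [0.478, 0.1728, 0.0965]
eef_rot: [-0.706, -0.002, -0.003, 0.708]
ft_force: [-0.2, -0.9, -0.8]
width: 0.0225
t 24.03 tcp [478.  172.8  96.5] w 22.5 F [-0.2 -0.9 -0.8]
shift mm [-1.   0.7  0.2] turn deg [-0.2 -0.1  0.4]
```

```bash
python3 -m jog '[[0,-0.006,0,0,0,0],[0,-0.012,0,0,0,0],[0,-0.02,0,0,0,0],[0,-0.02,0,0,0,0],[0,-0.01,-0.01,0,0,0],[-0.001,0,-0.02,0,0,0],[-0.002,0,-0.03,0,0,0],[-0.002,0,-0.03,0,0,0],[-0.002,0,-0.03,0,0,0],[-0.002,0,-0.02,0,0,0],[0,0,-0.01,0,0,0],[0,0,0,0,0,0]]'; python3 d.py .4635 -.0485 .15
```

```text
time: 25.03
ee_pos: [0.4661, 0.0113, 0.1692]
eef_rot: [-0.706, -0.002, -0.003, 0.708]
ft_force: [-0.4, 1.1, -0.3]
width: 0.0229
t 25.03 tcp [466.1  11.3 169.2] w 22.9 F [-0.4  1.1 -0.3]
shift mm [ -2.6  19.  -59.8] turn deg [-0.2 -0.1  0.4]
```

```bash
python3 -m jog '[[-0.001,0,-0.015,0,0,0.4],[-0.001,0.005,-0.02,0,0,0],[0,0.01,-0.014,0,0,0],[0,0.015,-0.004,0,0,0],[0,0.01,0,0,0,0],[0,0.004,0,0,0,0],[0,0,0,0,0,0],[0,0,0,0,0,0]]'; python3 d.py .4635 -.0485 .0845
```

```text
time: 25.7
ee_pos: [0.4636, -0.0416, 0.124]
eef_rot: [-0.705, -0.0, -0.001, 0.709]
ft_force: [-0.2, 0.5, 0.2]
width: 0.0226
t 25.7 tcp [463.6 -41.6 124. ] w 22.6 F [-0.2  0.5  0.2]
shift mm [-0.1 39.5 -7.1] turn deg [-0.3 -0.   0.1]
```

```bash
python3 -m jog '[[0,0.005,-0.007,-0.3,0,0],[0,0.008,0,0,0,0],[0,0.004,0,0,0,0],[0,0,0,0,0,0],[0,0,0,0,0,0]]'; python3 d.py .4635 -.0485 .0845
python3 - <<'E'
from h import *
p=r.read_state()["ee_pos"]; bulb(p[0],p[1],p[2]-.0375,.0255)
E
```

```text
time: 26.12
ee_pos: [0.4647, -0.0475, 0.1065]
eef_rot: [0.707, 0.002, 0.0, -0.707]
ft_force: [1.0, 0.8, -0.7]
width: 0.0225
t 26.12 tcp [464.7 -47.5 106.5] w 22.5 F [ 1.   0.8 -0.7]
shift mm [-1.2 22.  -1. ] turn deg [0.  0.2 0.2]
bulb scene [ 0.4623 -0.0468  0.0681] 261
bulb top [ 0.4647 -0.0475  0.069 ] 0
```

```bash
python3 -m jog '[[-0.001,0.004,-0.0015,0,0,0],[0,0.006,0,0,0,0],[0,0.004,0,0,0,0],[0,0.002,0,0,0,0],[0,0,0,0,0,0]]'; python3 d.py .4635 -.0485 .0845
```

```text
time: 26.63
ee_pos: [0.464, -0.0491, 0.0895]
eef_rot: [-0.707, -0.003, -0.001, 0.707]
ft_force: [-0.5, -0.0, 0.2]
width: 0.0226
t 26.63 tcp [464.  -49.1  89.5] w 22.6 F [-0.5 -0.   0.2]
shift mm [-0.5  5.   0.6] turn deg [-0.   0.2  0.3]
```

```bash
python3 -m jog '[[0,0.002,0,0,0,0],[0,0.001,0,0,0,0],[0,0,0,0,0,0]]'| grep -E "ee_pos|force"; for i in 1 2 3 4; do python3 -m jog '[[0,0.0012,0,0,0,0],[0,0,0,0,0,0]]' | grep -E "ee_pos|force"; done
```

```text
ee_pos: [0.4639, -0.0491, 0.086]
ft_force: [-0.7, -0.5, -1.5]
ee_pos: [0.4641, -0.0491, 0.0848]
ft_force: [-0.5, 0.5, -0.2]
ee_pos: [0.4645, -0.049, 0.0841]
ft_force: [-1.2, -0.4, 2.0]
ee_pos: [0.4652, -0.049, 0.084]
ft_force: [-1.6, 0.4, 4.1]
ee_pos: [0.4657, -0.049, 0.084]
ft_force: [-2.8, 0.3, 5.2]
```

```bash
python3 -m jog '[[0,-0.0005,0,0,0,0],[0,0,0,0,0,0],[0,0,0,0,0,0],[0,0,0,0,0,0],[0,0,0,0,0,0],[0,0,0,0,0,0]]' 0.9; python3 -m jog '[[0,0,0,0,0,0],[0,-0.01,0,0,0,0],[0,-0.02,0,0,0,0],[0,-0.03,0,0,0,0],[0,-0.035,0,0,0,0],[0,-0.02,0,0,0,0],[0,0,0,0,0,0],[0,0,0,0,0,0]]' 1;python3 d.py .464 .287 .18; python3 -c "
from h import *
bulb(.4635,-.0485,.047,.0255)"
```

```text
time: 28.05
ee_pos: [0.4658, -0.0491, 0.0844]
eef_rot: [-0.707, -0.004, -0.002, 0.708]
ft_force: [-0.2, -0.0, 0.6]
width: 0.0545
time: 28.72
ee_pos: [0.4634, -0.05, 0.2075]
eef_rot: [0.707, 0.003, 0.002, -0.707]
ft_force: [-1.1, -0.6, -1.1]
width: 0.0865
t 28.72 tcp [463.4 -50.  207.5] w 86.5 F [-1.1 -0.6 -1.1]
shift mm [  0.7  27.4 337. ] turn deg [0.  0.1 0.3]
bulb scene [ 0.461  -0.0482  0.0458] 252
bulb top [ 0.4631 -0.0486  0.0452] 126
```

Flask_50 is seated (z 0.0455). Now flask_25.

```bash
python3 -m jog '[[0,0,0.02,0,0,0],[0,0,0.035,0,0,0],[0,0,0.037,0,0,0],[0,0,0.037,0,0,0],[0,0,0.037,0,0,0],[0,0,0.037,0,0,0],[0,0,0.037,0,0,0],[0,0,0.03,0,0,0],[0,0,0.02,0,0,0],[0,0,0.01,0,0,0],[0,0,0,0,0,0],[0,0,0,0,0,0]]'; python3 d.py .464 .287 .0803
```

```text
time: 29.82
ee_pos: [0.4559, 0.2581, 0.1902]
eef_rot: [0.711, -0.008, -0.004, -0.703]
ft_force: [0.2, -0.3, 0.6]
width: 0.087
t 29.82 tcp [455.9 258.1 190.2] w 87.0 F [ 0.2 -0.3  0.6]
shift mm [  9.7 109.5  30.2] turn deg [ 0.7 -0.3 -1. ]
```

```bash
python3 -m jog '[[0.006,0,0.015,0.6,-0.3,-0.9],[0.003,0.01,0.013,0,0,0],[0,0.02,0.003,0,0,0],[0,0.02,0,0,0,0],[0,0.015,0,0,0,0],[0,0.005,0,0,0,0],[0,0,0,0,0,0],[0,0,0,0,0,0]]'; python3 d.py .464 .287 .0803
```

```text
time: 30.48
ee_pos: [0.4718, 0.2839, 0.1184]
eef_rot: [-0.706, 0.002, -0.007, 0.708]
ft_force: [0.9, 0.4, 1.1]
width: 0.0871
t 30.48 tcp [471.8 283.9 118.4] w 87.1 F [0.9 0.4 1.1]
shift mm [-8.1 38.   2.9] turn deg [-0.1 -0.8  0.4]
```

```bash
python3 -m jog '[[-0.008,0,0.003,0,-0.7,0.4],[0,0.01,0,0,0,0],[0,0.012,0,0,0,0],[0,0.008,0,0,0,0],[0,0.003,0,0,0,0],[0,0,0,0,0,0],[0,0,0,0,0,0]]'; python3 d.py .464 .287 .0803
```

```text
time: 31.07
ee_pos: [0.4647, 0.2878, 0.0849]
eef_rot: [-0.705, -0.001, -0.002, 0.709]
ft_force: [-0.1, -0.5, -0.7]
width: 0.0869
t 31.07 tcp [464.7 287.8  84.9] w 86.9 F [-0.1 -0.5 -0.7]
shift mm [-0.8  4.6 -0.8] turn deg [-0.3 -0.   0.2]
```

```bash
python3 -m jog '[[-0.001,0.004,-0.001,0,0,0],[0,0,0,0,0,0],[0,0,0,0,0,0],[0,0,0,0,0,0],[0,0,0,0,0,0],[0,0,0,0,0,0],[0,0,0,0,0,0],[0,0,0,0,0,0],[0,0,0,0,0,0],[0,0,0,0,0,0],[0,0,0,0,0,0],[0,0,0,0,0,0]]' -1 20; python3 -m jog '[[0,0,0,0,0,0],[0,0,0,0,0,0],[0,0,0,0,0,0]]';python3 d.py .464 .287 .0803
```

```text
time: 32.07
ee_pos: [0.4645, 0.2873, 0.0818]
eef_rot: [-0.705, -0.002, -0.002, 0.71]
ft_force: [-0.5, 0.6, 0.4]
width: 0.0176
time: 32.32
ee_pos: [0.4645, 0.2874, 0.0818]
eef_rot: [-0.705, -0.002, -0.002, 0.71]
ft_force: [-0.2, -0.6, -0.9]
width: 0.0172
t 32.32 tcp [464.5 287.4  81.8] w 17.2 F [-0.2 -0.6 -0.9]
shift mm [-0.5  1.5 -0.4] turn deg [-0.4 -0.1  0.3]
```

```bash
python3 -m jog '[[0,-0.006,0,0,0,0],[0,-0.012,0,0,0,0],[0,-0.02,0,0,0,0],[0,-0.025,0,0,0,0],[0,-0.03,0,0,0,0],[0,-0.03,0,0,0,0],[0,-0.025,0,0,0,0],[0,-0.01,-0.01,0,0,0],[0.003,0,-0.02,0,0,0],[0.005,0,-0.03,0,0,0],[0.008,0,-0.03,0,0,0],[0.008,0,-0.03,0,0,0]]'; python3 d.py .6165 -.261 .24
```

```text
time: 33.32
ee_pos: [0.4849, 0.1658, 0.2549]
eef_rot: [-0.704, -0.006, 0.001, 0.711]
ft_force: [0.5, 0.2, 0.2]
width: 0.017
t 33.32 tcp [484.9 165.8 254.9] w 17.0 F [0.5 0.2 0.2]
shift mm [ 127.1   11.7 -428.3] turn deg [-0.6  0.6  0.5]
```

```bash
python3 -m jog '[[0.01,0,-0.034,0,0,0],[0.01,0,-0.034,0,0,0],[0.01,0,-0.034,0,0,0],[0.01,0,-0.034,0,0,0],[0.01,0,-0.034,0,0,0],[0.01,0,-0.034,0,0,0],[0.01,0,-0.034,0,0,0],[0.01,0,-0.034,0,0,0],[0.01,0,-0.03,0,0,0],[0.006,0,-0.02,0,0,0],[0.003,0,-0.01,0,0,0],[0,0,0,0,0,0]]'; python3 d.py .6165 -.261 .22
```

```text
time: 34.32
ee_pos: [0.5811, -0.1985, 0.2546]
eef_rot: [-0.704, -0.002, -0.004, 0.71]
ft_force: [0.6, 0.6, -0.3]
width: 0.0175
t 34.32 tcp [ 581.1 -198.5  254.6] w 17.5 F [ 0.6  0.6 -0.3]
shift mm [ 35.3  34.3 -62.7] turn deg [-0.5 -0.1  0.4]
```

```bash
python3 -m jog '[[0.01,0,-0.018,-0.4,0,0.3],[0.01,0,-0.02,0,0,0],[0.01,0.005,-0.016,0,0,0],[0.004,0.01,-0.005,0,0,0],[0,0.015,0,0,0,0],[0,0.01,0,0,0,0],[0,0,0,0,0,0],[0,0,0,0,0,0]]'; python3 d.py .6165 -.261 .0748
```

```text
time: 34.98
ee_pos: [0.6151, -0.2484, 0.212]
eef_rot: [-0.704, -0.002, 0.002, 0.71]
ft_force: [0.2, 0.4, -0.4]
width: 0.0174
t 34.98 tcp [ 615.1 -248.4  212. ] w 17.4 F [ 0.2  0.4 -0.4]
shift mm [  1.3 137.1 -14. ] turn deg [-0.5  0.3  0. ]
```

```bash
python3 -m jog '[[0.001,0,-0.013,-0.4,0,0],[0,0,0,0,0,0],[0,0.015,0,0,0,0],[0,0.025,0,0,0,0],[0,0.025,0,0,0,0],[0,0.015,0,0,0,0],[0,0.005,0,0,0,0],[0,0,0,0,0,0],[0,0,0,0,0,0]]'; python3 d.py .6165 -.261 .0748
python3 - <<'E'
from h import *
p=r.read_state()["ee_pos"]; bulb(p[0],p[1],p[2]-.0298,.021)
E
```

```text
time: 35.73
ee_pos: [0.6196, -0.2625, 0.1319]
eef_rot: [0.707, 0.007, 0.001, -0.707]
ft_force: [0.6, -0.6, 0.2]
width: 0.0172
t 35.73 tcp [ 619.6 -262.5  131.9] w 17.2 F [ 0.6 -0.6  0.2]
shift mm [-3.7 57.   1.5] turn deg [0.  0.4 0.7]
bulb scene [ 0.6173 -0.2623  0.1012] 305
bulb top [ 0.6202 -0.2627  0.1014] 94
```

```bash
python3 -m jog '[[-0.003,0,0.001,0,0.3,0.6],[0,0.01,0,0,0,0],[0,0.015,0,0,0,0],[0,0.01,0,0,0,0],[0,0.004,0,0,0,0],[0,0,0,0,0,0],[0,0,0,0,0,0]]'; python3 d.py .6165 -.261 .0748
```

```text
time: 36.42
ee_pos: [0.6188, -0.2623, 0.0946]
eef_rot: [0.708, 0.003, 0.002, -0.706]
ft_force: [-0.2, 0.2, 0.6]
width: 0.0172
t 36.42 tcp [ 618.8 -262.3   94.6] w 17.2 F [-0.2  0.2  0.6]
shift mm [-2.4 19.8  1.3] turn deg [0.2 0.1 0.4]
```

```bash
python3 -m jog '[[-0.0025,0.002,0.0013,0,0,0],[0,0.005,0,0,0,0],[0,0.005,0,0,0,0],[0,0.002,0,0,0,0],[0,0,0,0,0,0]]'; python3 d.py .6165 -.261 .0748
```

```text
time: 36.83
ee_pos: [0.6167, -0.2612, 0.0806]
eef_rot: [0.708, 0.004, 0.002, -0.706]
ft_force: [0.3, -0.0, 0.7]
width: 0.0173
t 36.83 tcp [ 616.7 -261.2   80.6] w 17.3 F [ 0.3 -0.   0.7]
shift mm [-0.3  5.8  0.2] turn deg [0.2 0.1 0.5]
```

```bash
python3 -m jog '[[0,0.002,0,0,0,0],[0,0.0015,0,0,0,0],[0,0,0,0,0,0]]'| grep -E "ee_pos|force"; for i in 1 2 3; do python3 -m jog '[[0,0.0012,0,0,0,0],[0,0,0,0,0,0]]' | grep -E "ee_pos|force"; done
```

```text
ee_pos: [0.6169, -0.2613, 0.0769]
ft_force: [0.2, -0.6, -0.3]
ee_pos: [0.617, -0.2613, 0.0756]
ft_force: [0.6, 0.7, -0.8]
ee_pos: [0.617, -0.2614, 0.0745]
ft_force: [0.1, 1.4, -0.3]
ee_pos: [0.6174, -0.2615, 0.0738]
ft_force: [-1.1, 0.9, 1.4]
```

Contact (z has stalled and the force is +1.4 N). Release and check everything.

```bash
python3 -m jog '[[0,0,0,0,0,0],[0,0,0,0,0,0],[0,0,0,0,0,0],[0,0,0,0,0,0],[0,0,0,0,0,0],[0,0,0,0,0,0]]' 0.8; python3 -m jog '[[0,0,0,0,0,0],[0,-0.01,0,0,0,0],[0,-0.02,0,0,0,0],[0,-0.03,0,0,0,0],[0,-0.035,0,0,0,0],[0,-0.03,0,0,0,0],[0,-0.01,0,0,0,0],[0,0,0,0,0,0],[0,0,0,0,0,0]]' -
python3 - <<'E'
from h import *
bulb(.616,-.261,.045,.021);bulb(.463,-.0485,.047,.0255);bulb(.4625,-.34,.051,.032);bulb(.4655,-.191,.058,.0425)
snap("scene","s3.png",(120,160,440,400),2.5)
c=r.camera("top");vv,uu=np.mgrid[:400,:640]; d=c["range_z"]
P=(np.stack([(uu-c["K"][0,2])/c["K"][0,0]*d,(vv-c["K"][1,2])/c["K"][1,1]*d,d],-1)-c["t"])@c["R"]
H=cv2.cvtColor(c["image"],cv2.COLOR_RGB2HSV)
for R,x,y in((60,.4655,-.191),(50,.4625,-.34),(40,.4625,-.0485),(32,.616,-.261)):
    q=P[(d>0)&(P[...,2]>.024)&(P[...,2]<.036)&(np.hypot(P[...,0]-x,P[...,1]-y)<R/1e3+.008)]
    (a,b),rr=cv2.minEnclosingCircle(q[:,:2].astype(np.float32)); print("ring",R,round(a,4),round(b,4),round(rr*1e3,1))
E
```

```text
time: 38.08
ee_pos: [0.6174, -0.2615, 0.0737]
eef_rot: [0.708, 0.004, 0.003, -0.706]
ft_force: [1.4, 0.2, -0.0]
width: 0.0494
time: 38.83
ee_pos: [0.6147, -0.261, 0.2174]
eef_rot: [0.708, 0.003, 0.003, -0.706]
ft_force: [-0.3, -1.3, -1.5]
width: 0.0783
bulb scene [ 0.6147 -0.261   0.0435] 303
bulb top [ 0.617  -0.2617  0.0433] 155
bulb scene [ 0.4608 -0.0481  0.0462] 261
bulb top [ 0.463  -0.0485  0.0455] 201
bulb scene [ 0.4609 -0.3396  0.0502] 684
bulb top [ 0.4625 -0.34    0.051 ] 0
bulb scene [ 0.4637 -0.1905  0.0569] 870
bulb top [ 0.4661 -0.1911  0.056 ] 629
ring 60 0.4664 -0.191 60.4
ring 50 0.0 0.0 0.0
ring 40 0.4633 -0.0483 39.7
ring 32 0.6154 -0.2609 32.2
```

View pics/s3.png

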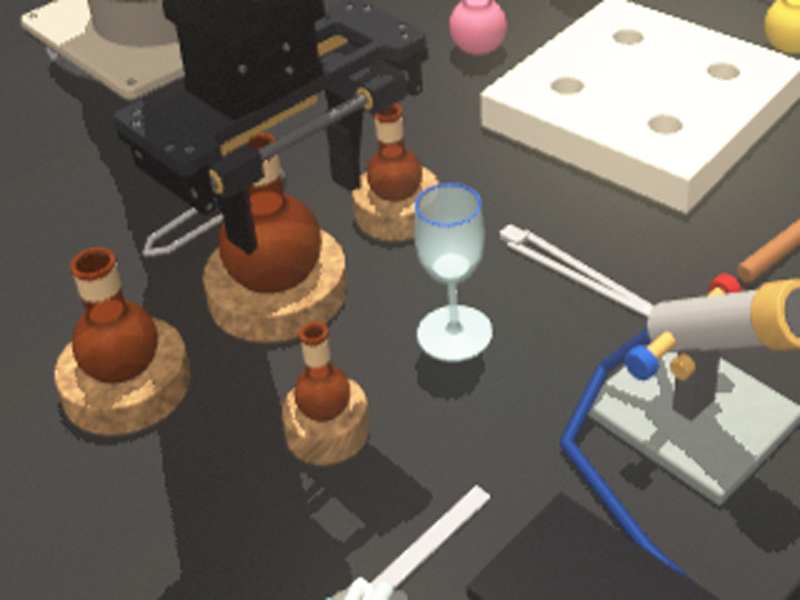

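All four flasks sit upright on their own rings: 250 at (270,240), 100 at (115,340), 50 at (393,170), 25 at (322,390). The goblet at (452,250) is unmoved and the gripper is clear, so I hand in.

```bash
python3 -c "
from bench import r
print(r.close_job())"
```

```text
the job is handed in; nothing more can be done
None
```

I set all four amber flasks upright on the cork rings of their own sizes, largest first, each lowered until the wrist force showed contact and then released. The job was handed in at about 39 s of the 128 s limit.

- **Flask positions:** in the last check every bulb centre was within about 2 mm of its ring's axis. Heights read 1–2 mm below the seated values. The ring tops also read about 1 mm low in the same cameras, so the heights are within the 5 mm tolerance.
- **Rings and goblet:** the last picture shows the rings flat and the goblet where it stood, though I judged the goblet by eye and did not re-measure it. The gripper was clear of everything.
- **Check that failed:** in the last check the arm blocked the top camera's view of flask_100 and ring_100. The scene camera still showed flask_100 seated, and the top camera had confirmed it right after release. I did not re-measure ring_100 itself.

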